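# Hold the spice grinder's bayonet lid at its run mark

## Task

Run the spice grinder: pick up its loose lid by the orange bar, set it down fully home in the grinder with the two lugs through the two slots, then turn it clockwise (seen from above) to the green run mark, halfway to the red lock mark, without ever turning it on into the lock. The lid is sprung and turns back when let go, so finish while still gripping the bar and holding the lid at the green mark; leave the salt shaker and the yoghurt pot standing where they are.

Things in the scene. Friction and masses are not known exactly. Their poses are not given: they have to be found in the camera images.
- grinder: Spice grinder base, fixed, round, 110 mm across, white with black rim and steel collar, 92 mm high. Origin: centre of its underside, z up. Collar: mouth 64 mm wide, lips 6 mm thick, with two entry slots at its own +x and -x (45 degrees wide, to 48 mm radius), each with a white mark on the rim. Green mark (15 degrees wide) centred 30 degrees, red mark 60 degrees clockwise of each white one.
- seat (a point): Point on the grinder's axis, 72 mm above its origin, turning with the grinder: the lid's origin lies here when home, the flange resting on the collar. The lid goes in only with its x axis along the grinder's x axis (within about 8 degrees, either way round), then turns clockwise under the lips. A stop bars turning it anticlockwise.
- run_mark (a point): Middle of the green run mark on the grinder's rim, near its +x slot (a second one, for the -x slot, lies across the axis). A spring pushes the lid back anticlockwise from about 7 degrees of turn on: 0.06 N m there, 0.15 N m at 30 degrees. From about 42 degrees a sprung click ball resists as well; past 50 degrees the lid counts as locked.
- grinder_lid: Loose lid, 120 g, upright. Origin: centre of its underside, z up; same after a half turn. Plug 60 mm across (foot 50 mm), 20 mm high; black flange 84 mm across, 20 to 27 mm above the origin; orange bar on top. Two steel lugs at its own +x and -x, in line with the bar, 16 mm wide, out to 38 mm radius, 6 to 12 mm above the origin, with a white tick on the flange over each.
- lid_bar (a point): Middle of the lid's orange grip bar, 40 mm above the lid's origin. The bar runs along the lid's x axis: 62 mm long, 14 mm wide, from 27 to 52 mm above the origin.
- salt_shaker: White salt shaker, loose, 44 mm across, 90 mm high, between the grinder and the lid; origin: centre of its underside. Leave it alone.
- yoghurt_pot: Yoghurt pot, loose, 72 mm across, 71 mm high, between the grinder and the lid; origin: centre of its underside. Leave it alone.
Not all that is in view belongs to the job. What is shaped like the grinder_lid but turquoise is not meant.

How it is judged:
By the outcome, as a careful person would: the job done as asked, in the order asked, and still so for the second after the job is handed in, while the arm keeps its last pose, push and grip.
It also fails if it takes over 48 s, if anything falls off the work surface, if the arm or the gripper's body presses on something with over 40 N, if the wrist force passes 120 N, or if a joint passes its speed limit or range.

## Robot

A 6-joint arm with a two-finger parallel gripper is mounted at the origin on the work surface; the furniture and walls round the work are solid. World frame = base frame: x ahead of the robot, y to its left, z up, the work surface at z = 0. Lengths are in m, angles in rad, forces in N, time in s.
With the tool pointing down it reaches from about 0.375 to 0.9 m from the base axis. Payload 3.1 kg.
Tool frame: the origin (TCP) lies where the fingers leave the gripper's body, on its centre line; the fingertips stand 70 mm ahead of it and the grasp point (between the pads) lies bot.grasp_offset ahead of it (bot.grasp_offset is the distance from the TCP to the grasp point, in m); z points along the fingers, y is the line along which they close (so a half turn about z gives the same grasp; the last joint's range is limited). The gripper opens to 87 mm and grips with 3 to 60 N. Pads are 19 mm wide; open, the fingers measure 117 mm over their backs; the gripper's body (75 mm by 190 mm) begins 51 mm behind the grasp point.
Start: joints at [0.953, 0.527, 1.433, -0, 1.181, -0.178], TCP at [0.266, 0.566, 0.292] pointing down, gripper open.
Joint ranges: [-3.08, 3.08], [-0.75, 2.2], [0.22, 2.44], [-1.43, 4.57], [0, 2.65], [-2.85, 2.85]. Speed limits (rad/s): [2.79, 2.79, 3.14, 3.14, 3.14, 3.14].

## Interface

Orientations are given as a unit quaternion [w, x, y, z].
In Python, from workcell import bot gives the robot as it stands.
- The arm moves only by the tool arm_command, never from a script. Its argument "rows" is one flat list of numbers, 7 for each row, row after row: the shift along the tool's x, y, z normalised to -1 to 1, where 1 is 3 cm, then the turn, a rotation vector about the tool's x, y, z normalised to -1 to 1, where 1 is 4 degrees, then the gripper's target within -1 to 1 (fully open at 1, half-way at 0, shut at -1). In form: [dx, dy, dz, wx, wy, wz, gripper, dx, dy, dz, wx, wy, wz, gripper, ...]. A call has 1 to 8 rows; each row shifts and turns the commanded pose from where the row before left it, along the tool's axes as they then stand; what a row does not reach is not made up. A row lasts 1/12 s, in which the tool goes at most 41.7 mm and 7.16 degrees, less where a joint would pass 70% of its speed; a pose out of reach is approached as far as the arm can. A call with a number of a shift or a turn outside -1 to 1 is refused whole. A call with a gripper value outside its range is refused whole. The fingers move at their own pace and stop on an object; "squeeze" is the grip in N (left out, the last holds). Time passes only in rows, so rows that do not move let the fingers close. It gives the time, the measured TCP pose, the force, the opening and the grip force at its end, in the units of the state.
- bot.get_obs(): the state, without advancing time (a new reading comes with each control period).
- bot.read_camera(name): name is "scene" or "top" or "wrist"; returns (picture, depth): 480x640x3 uint8, red, green, blue; 480x640 float32, m along the optical axis (not along the pixel's ray), 0 where there is no reading.
- bot.calibration(name): a dict with "vfov" (degrees; the focal length in pixels is half the picture's height over the tangent of half this angle, whatever the lens; pixels are square), "cx", "cy" (the principal point, pixels), "R" (3x3) and "t" (3): a world point X has camera coordinates R X + t. Camera axes: x right, y down, z forward; pixel columns grow to the right and rows downward; lengths in m; the calibration is good to about 2 mm. A picture is of the moment at which its call begins: read the wrist's pose just before it. calibration takes no time and is no camera call; for the wrist camera it gives the pose at the moment of the call.
- bot.hand_in(): hands the job in; it is judged then, once.
Trained networks look in the newest picture that a camera, given by its name, has taken for a name from the list of things; names that differ only in an ending like _2 or _b are one class to them, and where a whole thing is asked for, a point or a joint stands for the part that bears it (a point fixed in the world has none). Each returns a list of dicts, best first, with "p" (0 to 1); they miss things now and then, are a little off and sometimes report something else, mostly with a low value. They report only what shows in the picture. A call takes as long as a camera call. They do not tell look-alikes from the thing itself.
- bot.recognise(camera, name): "box" ([left, top, right, bottom] in pixels, round what is visible of it).
- bot.trace(camera, name): "region" (480x640 bool, what is visible of it) and "box" ([left, top, right, bottom] in pixels, round what is visible of it).
- bot.landmark_of(camera, name): "at" ([column, row] in pixels: a listed point, or the origin of a listed thing).
The state is a dict: "clock": time; "q": joint angles; "joint_velocities": joint speeds; "effort": joint torques, N m; "eef_pos": TCP position; "ee_rot": TCP orientation; "force": force on the tool from outside, world axes, zero at the start; "wrist_torque": the same for the moment, N m; "grip_width": opening from 0.0 (shut) to 1.0 (fully open); "gripper_force": force on a finger pad.
Only numpy, scipy, OpenCV 4.12 (cv2) and the standard library are available. Lean on these libraries where they do the work, as an engineer would, in place of code of your own. Each camera call takes 0.05 s, during which the arm holds its last target. There are 200 camera calls.

## Working session

There is one attempt and no reset: what is moved stays moved. The work goes in short steps, Python scripts to look and compute and a tool call to move; the robot and the scene stay as the last step left them, time stands still between calls to the robot, and variables do not carry over. Pictures are saved under pics/ and viewed, at most 10 in all, crops included, and the job is handed in when it is done.

Besides the shell and the picture viewer there is one more tool, called by a JSON object that holds its "api" and its "payload". arm_command: Moves the arm, as the interface text tells. Its arguments: {"type":"object","properties":{"rows":{"type":"array","items":{"type":"number"}},"squeeze":{"type":"number"}},"required":["rows"]}

```bash
mkdir -p pics; cat > h.py <<'E'
import numpy as np, cv2
from workcell import bot
from scipy.spatial.transform import Rotation as R
def K(c):
    f=240/np.tan(np.radians(c['vfov'])/2); return f,c['cx'],c['cy']
def unproj(c,u,v,d):
    f,cx,cy=K(c); p=np.array([(u-cx)/f*d,(v-cy)/f*d,d]); return np.array(c['R']).T@(p-np.array(c['t']))
def atz(c,u,v,z):
    f,cx,cy=K(c); Rt=np.array(c['R']).T; o=-Rt@np.array(c['t']); r=Rt@np.array([(u-cx)/f,(v-cy)/f,1]); return o+r*(z-o[2])/r[2]
def proj(c,X):
    f,cx,cy=K(c); p=np.array(c['R'])@np.array(X)+np.array(c['t']); return f*p[0]/p[2]+cx,f*p[1]/p[2]+cy
def save(n,im): cv2.imwrite('pics/'+n+'.png',cv2.cvtColor(im,cv2.COLOR_RGB2BGR))
E
python3 - <<'E'
from h import *
np.set_printoptions(precision=4,suppress=True)
print(bot.grasp_offset); o=bot.get_obs(); print(o)
for cam in ['scene','top']:
    c=bot.calibration(cam); im,d=bot.read_camera(cam); save(cam,im); np.save(cam+'_d.npy',d)
    print(cam,c)
    for n in ['grinder','grinder_lid','salt_shaker','yoghurt_pot']:
        for r in bot.recognise(cam,n): print(n,r)
    for n in ['seat','run_mark','lid_bar']:
        for r in bot.landmark_of(cam,n):
            u,v=r['at']; z=d[int(v),int(u)]; print(n,r,unproj(c,u,v,z))
a=cv2.imread('pics/scene.png');b=cv2.imread('pics/top.png')
E
```

```text
0.051
{'clock': 0.0, 'q': array([ 0.9525,  0.5284,  1.4339, -0.    ,  1.1814, -0.1785]), 'joint_velocities': array([ 0.0002, -0.0008, -0.0007, -0.0022,  0.0014, -0.0005]), 'effort': array([  0.0016, -44.0032, -17.6597,   0.0633,   0.0582,  -0.0002]), 'eef_pos': array([0.2658, 0.5651, 0.2913]), 'ee_rot': array([-0.0004,  0.2181,  0.9759, -0.001 ]), 'force': array([-1.1501, -0.275 , -0.5341]), 'wrist_torque': array([ 0.0306, -0.003 , -0.0189]), 'gripper_force': 0.0, 'grip_width': 1.0043351341518565}
scene {'vfov': 55.06999162849209, 'cx': 319.1915457564871, 'cy': 234.68075257620615, 'R': array([[ 0.6053, -0.7958, -0.0186],
       [-0.4584, -0.3294, -0.8255],
       [ 0.6508,  0.5081, -0.5642]]), 't': array([-0.2675,  0.3272,  0.5879])}
grinder {'box': [388.3, 240.8, 455.3, 318.1], 'p': 0.87}
grinder_lid {'box': [309.2, 203.8, 341.4, 234.3], 'p': 0.77}
grinder_lid {'box': [219.5, 265.4, 257.8, 303.4], 'p': 0.61}
grinder_lid {'box': [252.0, 222.8, 292.4, 256.7], 'p': 0.57}
salt_shaker {'box': [310.7, 259.1, 332.0, 297.9], 'p': 0.58}
yoghurt_pot {'box': [347.7, 216.8, 385.2, 259.0], 'p': 
[... 691 characters left out ...]
inder_lid {'box': [229.0, 158.7, 277.2, 205.2], 'p': 0.83}
grinder_lid {'box': [225.4, 315.0, 277.5, 361.6], 'p': 0.61}
salt_shaker {'box': [316.5, 278.9, 342.5, 300.4], 'p': 0.72}
yoghurt_pot {'box': [300.0, 169.5, 346.9, 222.3], 'p': 0.8}
seat {'at': [414.1, 231.5], 'p': 0.61} [ 0.5525 -0.1456  0.0693]
seat {'at': [228.6, 258.2], 'p': 0.24} [0.504  0.1733 0.055 ]
run_mark {'at': [435.1, 202.1], 'p': 0.89} [ 0.5989 -0.177   0.0937]
run_mark {'at': [415.2, 228.6], 'p': 0.33} [ 0.557  -0.1469  0.0729]
lid_bar {'at': [223.1, 253.5], 'p': 0.92} [0.5125 0.1839 0.0512]
lid_bar {'at': [249.4, 337.7], 'p': 0.76} [0.368  0.1333 0.0525]
lid_bar {'at': [250.4, 181.2], 'p': 0.59} [0.6418 0.1396 0.0526]
```

```bash
python3 - <<'E'
import cv2,numpy as np
b=cv2.imread('pics/top.png')[140:380,180:480]
cv2.imwrite('pics/topc.png',cv2.resize(b,(750,600),interpolation=cv2.INTER_CUBIC))
E
```

```text
(no output)
```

View pics/topc.png

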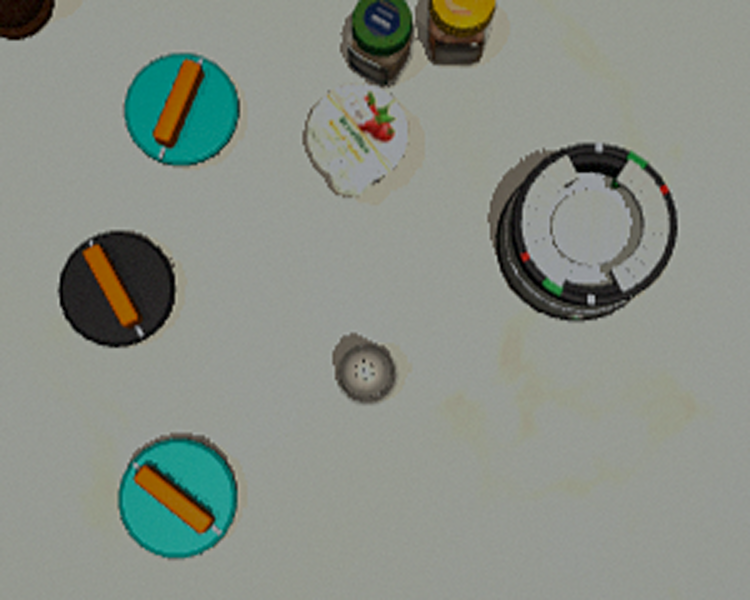

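View pics/scene.png

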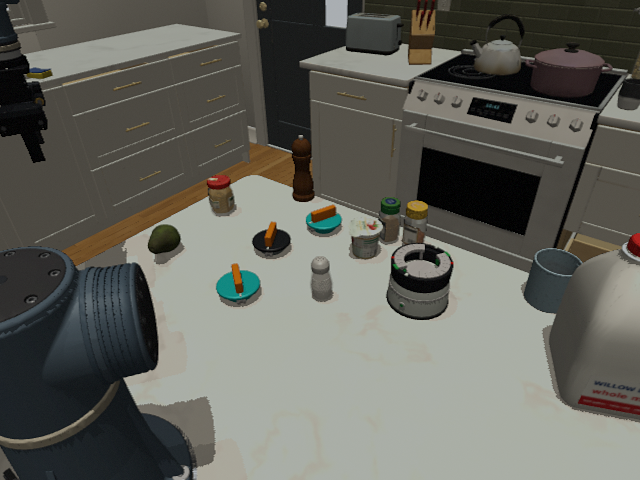

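The three lid-shaped things in the top view are at full-picture pixels (252,184) turquoise, (227,255) black and (251,339) turquoise. The black-flanged one is meant, since the flange is described as black and turquoise is excluded; the enlarged crop confirms it. The grinder is at about (415,231). Its white marks are at crop (598,147) and (591,300), with the green marks clockwise of them.

```bash
cat > m.py <<'E'
from h import *
np.set_printoptions(precision=4,suppress=True)
def orange(cam,box):
    c=bot.calibration(cam); im=cv2.cvtColor(cv2.imread('pics/%s.png'%cam),cv2.COLOR_BGR2HSV)
    m=cv2.inRange(im,(5,150,90),(20,255,255)); k=np.zeros_like(m); l,t,r,b=box; k[t:b,l:r]=m[t:b,l:r]
    v,u=np.nonzero(k); return c,u,v
if __name__=='__main__':
    d=np.load('top_d.npy')
    for cam,box in [('top',(200,230,255,285)),('scene',(252,215,292,260))]:
        d=np.load(cam+'_d.npy')
        c,u,v=orange(cam,box)
        P=np.array([unproj(c,a,b,d[b,a]) for a,b in zip(u,v)])
        T=P[P[:,2]>np.median(P[:,2])-.006] ; T=T[abs(T[:,2]-np.median(T[:,2]))<.006]
        q=cv2.minAreaRect((T[:,:2]*1000).astype(np.float32)); 
        w,V=np.linalg.eigh(np.cov(T[:,:2].T)); e=V[:,1]
        print(cam,len(T),'z',np.median(T[:,2]),'rect',q,'ang',np.degrees(np.arctan2(e[1],e[0])))
    c=bot.calibration('top')
    f=lambda x,y: atz(c,180+x/2.5,140+y/2.5,.092)
    a,b=f(598,147),f(591,300); print(a,b,(a+b)/2,np.linalg.norm(a-b),np.degrees(np.arctan2(*(a-b)[1::-1])))
    g,h=f(637,160),f(552,287); print(g,h,(g+h)/2,np.degrees(np.arctan2(*(g-h)[1::-1])))
    for n,x,y,z in [('salt',365,370,.09),('yog',365,135,.071)]: print(n,atz(c,180+x/2.5,140+y/2.5,z))
    # lugs/rim by depth
    d=np.load('top_d.npy'); P=np.array([unproj(c,u,v,d[v,u]) for v in range(190,275) for u in range(370,455) if d[v,u]>0])
    T=P[(P[:,2]>.086)&(P[:,2]<.1)]; print('rim',len(T),cv2.minEnclosingCircle((T[:,:2]*1000).astype(np.float32)),np.median(T[:,2]))
E
python3 m.py
```

```text
top 257 z 0.052122876618164116 rect ((512.4757080078125, 182.79188537597656), (60.781654357910156, 13.459224700927734), 30.859922409057617) ang -149.46682863921245
scene 100 z 0.054719701971461976 rect ((510.82354736328125, 181.99801635742188), (61.8272590637207, 12.957640647888184), 29.896446228027344) ang -149.75116067099796
[ 0.6046 -0.1509  0.092 ] [ 0.5013 -0.1455  0.092 ] [ 0.5529 -0.1482  0.092 ] 0.1034397468098231 -2.983582226751093
[ 0.596  -0.1768  0.092 ] [ 0.5096 -0.1199  0.092 ] [ 0.5528 -0.1483  0.092 ] -33.414393788739766
salt [0.4528 0.0035 0.09  ]
yog [0.6159 0.0055 0.071 ]
rim 1961 ((553.4833984375, -148.1215057373047), 55.335453033447266) 0.09189209000992504
```

{"api": "arm_command", "payload": {"rows": [-0.8,-0.5,0,0,0,0,1,-0.8,-0.5,0,0,0,0,1,-0.8,-0.5,0,0,0,0,1,-0.8,-0.5,0,0,0,0,1,-0.8,-0.5,0,0,0,0,1,-0.8,-0.5,0,0,0,0,1,-0.8,-0.5,0,0,0,0,1,-0.8,-0.5,0,0,0,0,1]}}

```text
clock: 1.47
eef_pos: [0.3893, 0.3741, 0.2925]
ee_rot: [0.0, 0.218, 0.976, 0.0]
force: [0.2, -0.6, 0.0]
grip_width: 0.999
gripper_force: 0.0
```

{"api": "arm_command", "payload": {"rows": [-0.8,-0.5,0.2,0,0,0,1,-0.8,-0.5,0.2,0,0,0,1,-0.8,-0.5,0.2,0,0,0,1,-0.8,-0.5,0.2,0,0,0,1,-0.8,-0.5,0.2,0,0,0,1,-0.8,-0.5,0.2,0,0,0,1,-0.8,-0.5,0.2,0,0,0,1,-0.8,-0.5,0.2,0,0,0,1]}}

```text
clock: 2.13
eef_pos: [0.5121, 0.1836, 0.2442]
ee_rot: [0.0, 0.218, 0.976, 0.0]
force: [0.3, 0.3, 0.1]
grip_width: 1.0
gripper_force: 0.0
```

{"api": "arm_command", "payload": {"rows": [0,0,0,0,0,-1,1,0,0,0,0,0,-1,1,0,0,0,0,0,-1,1,0,0,0,0,0,-1,1,0,0,0,0,0,-1,1,0,0,0,0,0,-1,1,0,0,0,0,0,-1,1,0,0,0,0,0,-1,1]}}

```text
clock: 2.8
eef_pos: [0.5115, 0.1849, 0.2444]
ee_rot: [0.0, -0.061, 0.998, 0.0]
force: [-0.3, 0.2, -0.0]
grip_width: 1.002
gripper_force: 0.0
```

{"api": "arm_command", "payload": {"rows": [0,0,0,0,0,-1,1,0,0,0,0,0,-1,1,0,0,0,0,0,-1,1,0,0,0,0,0,-1,1,0,0,0,0,0,-1,1,0,0,0,0,0,-0.9,1,0,0,0,0,0,0,1,0,0,0,0,0,0,1]}}

```text
clock: 3.47
eef_pos: [0.5114, 0.1849, 0.2444]
ee_rot: [0.0, -0.261, 0.965, -0.0]
force: [-0.6, -0.3, -0.5]
grip_width: 0.996
gripper_force: 0.0
```

```bash
cat > w.py <<'E'
from h import *
import sys
np.set_printoptions(precision=4,suppress=True)
def tool(o):
    q=o['ee_rot']; return R.from_quat([q[1],q[2],q[3],q[0]]).as_matrix()
def look(n):
    o=bot.get_obs(); c=bot.calibration('wrist'); im,d=bot.read_camera('wrist'); save(n,im); np.save(n+'_d.npy',d)
    M=tool(o); print('tcp',o['eef_pos'],'yaw x',np.degrees(np.arctan2(M[1,0],M[0,0])),o['force'],o['wrist_torque'],o['grip_width'],o['gripper_force'])
    return o,c,im,d
def bar(c,im,d,near,rad=.05):
    hsv=cv2.cvtColor(im,cv2.COLOR_RGB2HSV); v,u=np.nonzero(cv2.inRange(hsv,(5,150,60),(22,255,255))&(d>0).astype(np.uint8)*255)
    P=np.array([unproj(c,a,b,d[b,a]) for a,b in zip(u,v)]); P=P[np.linalg.norm(P[:,:2]-near,axis=1)<rad]
    T=P[abs(P[:,2]-np.percentile(P[:,2],80))<.004]
    w,V=np.linalg.eigh(np.cov(T[:,:2].T)); e=V[:,1]
    print('bar',len(T),cv2.minAreaRect((T[:,:2]*1000).astype(np.float32))[:2],'z',np.median(T[:,2]),'ang',np.degrees(np.arctan2(e[1],e[0])))
E
python3 - <<'E'
from w import *
o,c,im,d=look('w1'); bar(c,im,d,np.array([.512,.1825]))
E
```

```text
tcp [0.5114 0.1849 0.2444] yaw x -149.69507090960707 [-0.5805 -0.3161 -0.4634] [0.1019 0.0315 0.0199] 0.9957992637490191 0.0
bar 1091 ((512.1682739257812, 182.22271728515625), (60.443424224853516, 13.5236177444458)) z 0.050641373870857445 ang -150.0261218871739
```

View pics/w1.png

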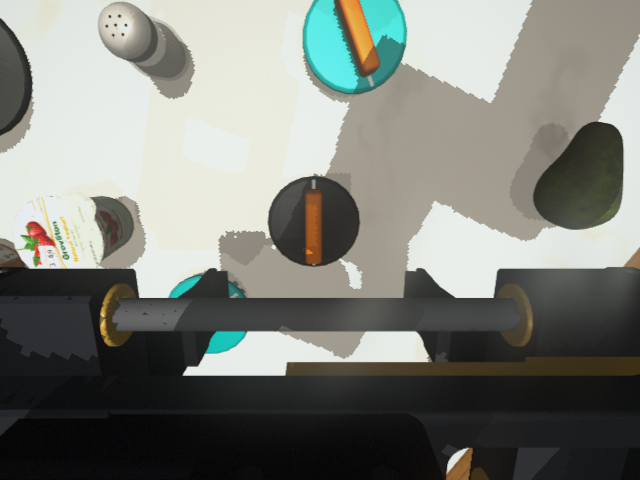

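The black lid lies centred between the fingers, with its bar at about (314,228), parallel to the pads. The turquoise lids are clear, so I'm descending.

{"api": "arm_command", "payload": {"rows": [0.03,-0.09,0.8,0,0,0,1,0,0,0.8,0,0,0,1,0,0,0.8,0,0,0,1,0,0,0.8,0,0,0,1,0,0,0.8,0,0,0,1,0,0,0.5,0,0,0,1,0,0,0.28,0,0,0,1,0,0,0,0,0,0,1]}}

```text
clock: 4.18
eef_pos: [0.5111, 0.1819, 0.0991]
ee_rot: [-0.002, -0.262, 0.965, 0.0]
force: [0.1, -0.0, -0.7]
grip_width: 0.999
gripper_force: 0.0
```

{"api": "arm_command", "payload": {"rows": [0,0,0,0,0,0,-1,0,0,0,0,0,0,-1,0,0,0,0,0,0,-1,0,0,0,0,0,0,-1,0,0,0,0,0,0,-1,0,0,0,0,0,0,-1,0,0,0,0,0,0,-1,0,0,0,0,0,0,-1], "squeeze": 40}}

```text
clock: 4.85
eef_pos: [0.512, 0.1821, 0.101]
ee_rot: [0.0, -0.262, 0.965, -0.0]
force: [0.3, -0.2, -0.4]
grip_width: 0.482
gripper_force: 0.0
```

{"api": "arm_command", "payload": {"rows": [0,0,0,0,0,0,-1,0,0,0,0,0,0,-1,0,0,0,0,0,0,-1,0,0,0,0,0,0,-1,0,0,0,0,0,0,-1,0,0,0,0,0,0,-1,0,0,0,0,0,0,-1,0,0,0,0,0,0,-1]}}

```text
clock: 5.52
eef_pos: [0.5118, 0.1821, 0.1007]
ee_rot: [-0.0, -0.262, 0.965, 0.0]
force: [0.4, -0.5, -0.6]
grip_width: 0.158
gripper_force: 40.0
```

{"api": "arm_command", "payload": {"rows": [0,0,-0.4,0,0,0,-1,0,0,-0.7,0,0,0,-1,0,0,-0.7,0,0,1,-1,0,0,-0.7,0,0,1,-1,0,0,-0.7,0,0,1,-1,0,0,-0.7,0,0,1,-1,0,0,-0.7,0,0,1,-1,0,0,-0.7,0,0,1,-1]}}

```text
clock: 6.18
eef_pos: [0.5115, 0.182, 0.2608]
ee_rot: [-0.0, -0.054, 0.999, -0.0]
force: [0.5, -0.6, -1.1]
grip_width: 0.159
gripper_force: 40.0
```

{"api": "arm_command", "payload": {"rows": [0,0,0,0,0,1,-1,0,0,0,0,0,1,-1,0,0,0,0,0,0.4,-1,-0.1,-0.5,0,0,0,0,-1,-0.1,-0.6,0,0,0,0,-1,-0.1,-0.6,0,0,0,0,-1,-0.1,-0.6,0,0,0,0,-1,-0.1,-0.6,0,0,0,0,-1]}}

```text
clock: 6.85
eef_pos: [0.5217, 0.0936, 0.2597]
ee_rot: [-0.0, 0.028, 1.0, -0.0]
force: [-0.5, 0.1, -0.7]
grip_width: 0.162
gripper_force: 40.0
```

{"api": "arm_command", "payload": {"rows": [-0.18,-0.7,0,0,0,0,-1,-0.18,-0.7,0,0,0,0,-1,-0.18,-0.7,0,0,0,0,-1,-0.18,-0.7,0,0,0,0,-1,-0.18,-0.7,0,0,0,0,-1,-0.18,-0.7,0,0,0,0,-1,-0.18,-0.5,0,0,0,0,-1,-0.15,-0.3,0,0,0,0,-1]}}

```text
clock: 7.52
eef_pos: [0.5562, -0.0595, 0.2597]
ee_rot: [0.0, 0.029, 1.0, -0.0]
force: [0.7, -0.6, -1.1]
grip_width: 0.158
gripper_force: 40.0
```

```bash
python3 - <<'E'
from w import *
o,c,im,d=look('w2'); bar(c,im,d,o['eef_pos'][:2])
for n in ['seat','run_mark']: print(n,[(r['at'],r['p'],atz(c,*r['at'],.0919)) for r in bot.landmark_of('wrist',n)])
P=np.array([unproj(c,u,v,d[v,u]) for v in range(480) for u in range(640) if d[v,u]>0])
T=P[(abs(P[:,2]-.092)<.005)&(np.linalg.norm(P[:,:2]-[.553,-.148],axis=1)<.06)]
print(len(T),cv2.minEnclosingCircle((T[:,:2]*1000).astype(np.float32)) if len(T) else 0)
E
```

```text
tcp [ 0.5562 -0.0595  0.2597] yaw x 176.7108605985694 [ 0.75   -0.6075 -1.0614] [ 0.0362 -0.0167  0.0406] 0.1582953274597226 39.99748706817627
bar 3897 ((532.9052124023438, -63.45439529418945), (74.7241439819336, 2.539146661758423)) z 0.2866702662439706 ang 86.7036316764623
seat [([209.5, 235.0], 0.89, array([ 0.5491, -0.1402,  0.0919]))]
run_mark [([231.2, 219.2], 0.39, array([ 0.5378, -0.1222,  0.0919]))]
5376 ((553.0318603515625, -148.7986297607422), 55.01600646972656)
```

View pics/w2.png

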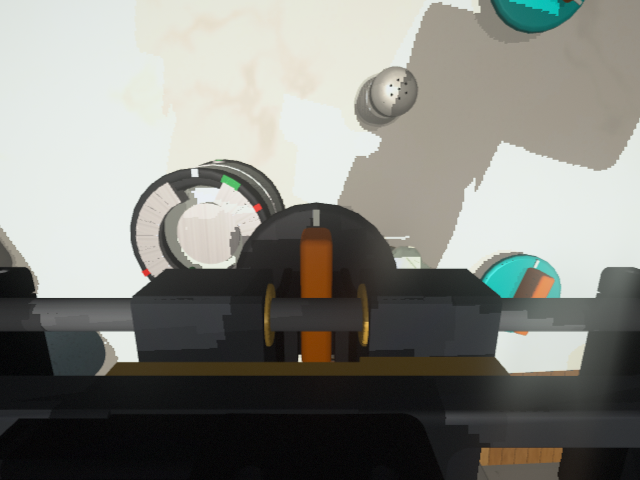

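```bash
python3 - <<'E'
from w import *
c=bot.calibration('wrist'); C=np.array([.553,-.1485])
for n,u,v in [('white',194,172.5),('green',230.5,183),('red',257.5,208),('red2',146,272)]:
    p=atz(c,u,v,.0922)[:2]-C; print(n,p,np.linalg.norm(p),np.degrees(np.arctan2(p[1],p[0])))
for n,u,v,z in [('edge',316,204,.187),('tick',316,218,.187),('L',240,250,.187),('barend',317,228,.212)]: print(n,atz(c,u,v,z))
d=np.load('w2_d.npy'); P=np.array([unproj(c,u,v,d[v,u]) for v in range(195,300) for u in range(230,400) if d[v,u]>0])
T=P[abs(P[:,2]-.187)<.007]; print(np.median(T[:,2]),len(T),T[:,0].min(),cv2.fitEllipse((T[cv2.convexHull((T[:,:2]*1000).astype(np.float32),returnPoints=False).ravel()][:,:2]*1000).astype(np.float32)) )
B=T[T[:,0]<.54];A=np.c_[2*B[:,:2],np.ones(len(B))]
# rim points only: min x for each y bin
E=[]
for y in np.arange(-.095,-.02,.003):
    s=B[abs(B[:,1]-y)<.0015]
    if len(s)>3: E.append([s[:,0].min(),y])
E=np.array(E); s=np.linalg.lstsq(np.c_[2*E,np.ones(len(E))],(E**2).sum(1),rcond=None)[0]; print(s[:2],np.sqrt(s[2]+s[:2]@s[:2]))
E
```

```text
white [-0.0514  0.0053] 0.05170606217277214 174.15301802675378
green [-0.0424  0.0308] 0.05239297966621997 143.95788689722954
red [-0.0228  0.0487] 0.053774036131037255 115.07554247022262
red2 [ 0.0225 -0.0433] 0.04877755465752543 -62.521259259117606
edge [ 0.5145 -0.0553  0.187 ]
tick [ 0.5212 -0.0557  0.187 ]
L [ 0.5349 -0.0936  0.187 ]
barend [ 0.5203 -0.0553  0.212 ]
0.18471507711905655 7267 0.5147610560376503 ((540.2302856445312, -57.07870864868164), (49.20107650756836, 77.58320617675781), 177.19171142578125)
[ 0.5584 -0.058 ] 0.04373053820292402
```

{"api": "arm_command", "payload": {"rows": [-0.06,-0.5,0,0,0,0,-1,0,-0.7,0,0,0,0,-1,0,-0.7,0,0,0,0,-1,0,-0.6,0,0,0,0,-1,0,-0.3,0,0,0,0,-1,0,-0.15,0,0,0,0,-1,0,0,0.7,0,0,0,-1,0,0,0.7,0,0,0,-1]}}

```text
clock: 8.33
eef_pos: [0.5536, -0.1456, 0.2187]
ee_rot: [0.002, 0.028, 1.0, -0.0]
force: [-0.9, 0.1, -1.4]
grip_width: 0.16
gripper_force: 40.0
```

{"api": "arm_command", "payload": {"rows": [0,0,0.5,0,0,0,-1,0,0,0,0,0,0,-1,0,0,0,0,0,0,-1]}}

```text
clock: 8.58
eef_pos: [0.5523, -0.1448, 0.2022]
ee_rot: [-0.001, 0.027, 1.0, 0.001]
force: [0.1, 0.2, -1.6]
grip_width: 0.157
gripper_force: 40.0
```

```bash
python3 - <<'E'
from w import *
o=bot.get_obs(); M=tool(o); print(o['eef_pos'],np.degrees(np.arctan2(M[1,0],M[0,0])),o['force'],o['wrist_torque'])
a,_=bot.read_camera('scene'); b,_=bot.read_camera('top')
A=cv2.resize(a[190:340,360:490],None,fx=4,fy=4)[:600]; 
B=cv2.resize(b[180:285,370:460],None,fx=4,fy=4)
s=np.zeros((600,800,3),np.uint8); s[:600,:520]=A; s[:420,520:800]=B[:420,:280]; save('s3',s)
E
```

```text
[ 0.5523 -0.1448  0.2022] 176.8619553287723 [ 0.0998  0.1792 -1.5531] [0.073  0.0383 0.0257]
```

View pics/s3.png

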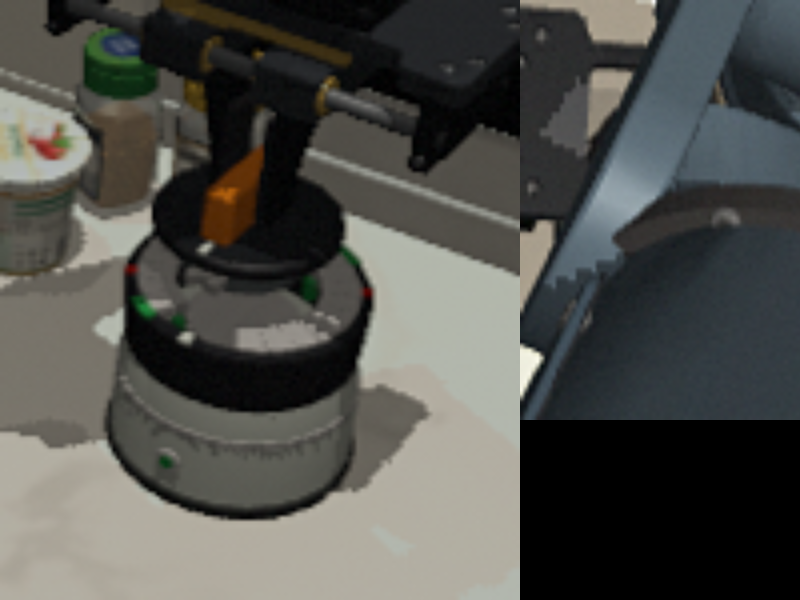

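The tick at (205,248) in the scene crop sits over the grinder's white mark at (187,338), so the lid is aligned above the mouth. I'm correcting y by 3 mm and descending gently.

{"api": "arm_command", "payload": {"rows": [-0.03,-0.1,0,0,0,0,-1,0,0,0.15,0,0,0,-1,0,0,0.15,0,0,0,-1,0,0,0.15,0,0,0,-1,0,0,0.1,0,0,0,-1,0,0,0,0,0,0,-1]}}

```text
clock: 9.18
eef_pos: [0.5529, -0.149, 0.1854]
ee_rot: [-0.001, 0.028, 1.0, 0.0]
force: [-0.1, -0.5, -0.9]
grip_width: 0.158
gripper_force: 40.0
```

{"api": "arm_command", "payload": {"rows": [0,0.03,0.1,0,0,0,-1,0,0,0.1,0,0,0,-1,0,0,0.1,0,0,0,-1,0,0,0,0,0,0,-1]}}

```text
clock: 9.52
eef_pos: [0.5532, -0.1482, 0.1766]
ee_rot: [-0.001, 0.028, 1.0, 0.0]
force: [0.1, 0.8, -1.2]
grip_width: 0.158
gripper_force: 40.0
```

{"api": "arm_command", "payload": {"rows": [0,0,0.08,0,0,0,-1,0,0,0.06,0,0,0,-1,0,0,0,0,0,0,-1,0,0,0,0,0,0,-1]}}

```text
clock: 9.85
eef_pos: [0.5535, -0.1484, 0.1731]
ee_rot: [-0.0, 0.028, 1.0, 0.0]
force: [0.0, 0.1, -1.4]
grip_width: 0.152
gripper_force: 40.0
```

{"api": "arm_command", "payload": {"rows": [0,0,0.05,0,0,0,-1,0,0,0.05,0,0,0,-1,0,0,0.03,0,0,0,-1,0,0,0,0,0,0,-1]}}

```text
clock: 10.18
eef_pos: [0.5537, -0.1484, 0.1726]
ee_rot: [0.001, 0.028, 1.0, -0.0]
force: [-5.6, 1.7, 19.2]
grip_width: 0.155
gripper_force: 40.0
```

{"api": "arm_command", "payload": {"rows": [0.02,0,-0.06,0,0,0,-1,0,0,0,0,0,0.3,-1,0,0,0,0,0,0.5,-1,0,0,0,0,0,0.6,-1,0,0,0,0,0,0.6,-1,0,0,0,0,0,0,-1], "squeeze": 60}}

```text
clock: 10.68
eef_pos: [0.5539, -0.1487, 0.1727]
ee_rot: [0.001, 0.098, 0.995, -0.001]
force: [-0.1, 0.7, 10.1]
grip_width: 0.16
gripper_force: 60.0
```

```bash
python3 - <<'E'
from w import *
o=bot.get_obs(); M=tool(o); print(o['eef_pos'],np.degrees(np.arctan2(M[1,0],M[0,0])),o['force'],o['wrist_torque'])
E
```

```text
[ 0.5539 -0.1487  0.1727] 168.74156883554932 [-0.143   0.7457 10.1139] [0.1168 0.2897 0.1668]
```

{"api": "arm_command", "payload": {"rows": [0,0,0,0,0,0.6,-1,0,0,0,0,0,0.7,-1,0,0,0,0,0,0.7,-1,0,0,0,0,0,0.7,-1,0,0,0,0,0,0.7,-1,0,0,0,0,0,0.6,-1,0,0,0,0,0,0.5,-1,0,0,0,0,0,0,-1]}}

```text
clock: 11.35
eef_pos: [0.5538, -0.149, 0.1727]
ee_rot: [0.001, 0.252, 0.968, -0.001]
force: [-1.3, 0.5, 9.4]
grip_width: 0.155
gripper_force: 60.0
```

```bash
python3 - <<'E'
from w import *
o,c,im,d=look('w4'); save('w4c',im[:330])
E
```

```text
tcp [ 0.5538 -0.149   0.1727] yaw x 150.78456967870497 [-1.3468  0.4888  9.3793] [0.0231 0.3559 0.2034] 0.15483366876085583 60.033718943595886
```

View pics/w4c.png

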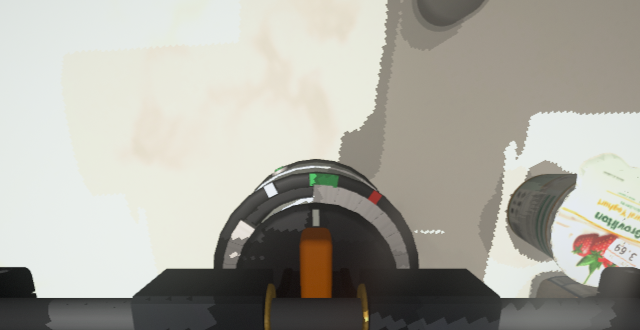

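The tick at (316,217) is a few degrees short of the green mark's middle at (324,179). The tool yaw agrees at 4° short, so I'm adding 4°.

{"api": "arm_command", "payload": {"rows": [0,0,0,0,0,0.5,-1,0,0,0,0,0,0.5,-1,0,0,0,0,0,0,-1,0,0,0,0,0,0,-1,0,0,0,0,0,0,-1,0,0,0,0,0,0,-1]}}

```text
clock: 11.9
eef_pos: [0.5538, -0.149, 0.1727]
ee_rot: [0.001, 0.285, 0.958, -0.001]
force: [-0.5, 0.2, 9.9]
grip_width: 0.155
gripper_force: 60.0
```

```bash
python3 - <<'E'
from w import *
o,c,im,d=look('w5'); a,_=bot.read_camera('scene')
s=np.zeros((500,800,3),np.uint8); s[:390,:400]=cv2.resize(im[150:280,250:383],(400,390)); s[:,400:]=cv2.resize(a[200:325,330:430+0],(400,500)); save('s5',s)
for n,u,v,z in [('tick',0,0,0)]: pass
E
```

```text
tcp [ 0.5538 -0.149   0.1727] yaw x 146.83544566607466 [-0.5198  0.1753  9.897 ] [-0.0077  0.3329  0.2495] 0.155420595607325 60.03101170063019
```

View pics/s5.png

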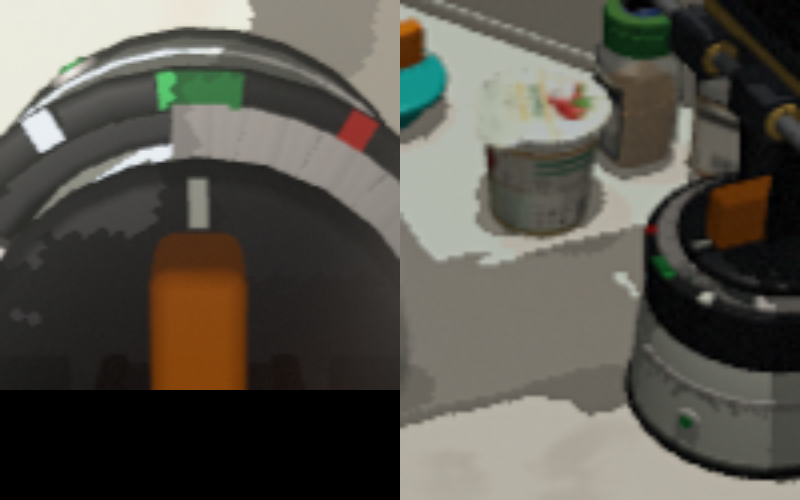

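The tick at (198,205) in the crop points at the middle of the green mark at (200,90). The lid is home: z is 0.1727 against 0.1727 expected, with about 10 N of contact. The pot is undisturbed in the scene view, and the carry passed well above both bystanders, so I'm handing in.

```bash
python3 -c "
from workcell import bot
print(bot.hand_in())"
```

```text
the job is handed in; nothing more can be done
None
```

I set the black lid fully home, turned it 30° clockwise to the green run mark without going on towards the lock, and handed in at about 12 s while still gripping the bar; the verdict was not returned. The last view shows the yoghurt pot standing in place, but I did not look at the salt shaker again after carrying the lid across.

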